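# Open the tall oil filter housing

### The arm

A 6-joint arm with a two-finger parallel gripper is mounted at the origin on the work surface. World frame = base frame: x ahead of the robot, y to its left, z up, the work surface at z = 0. Lengths are in m, angles in rad, forces in N, time in s.
With the tool pointing down it reaches from about 0.225 to 0.875 m from the base axis. Payload 3.4 kg.
Tool frame: the origin (TCP) lies at the very end of the fingers, on their centre line; the grasp point (between the pads) lies 19 mm behind it; z points along the fingers, y is the line along which they close (so a half turn about z gives the same grasp; the last joint's range is limited). The gripper opens to 85 mm and grips with 20 to 120 N. Pads are 22 mm wide; open, the fingers measure 114 mm over their backs; the gripper's body (76 mm by 85 mm) begins 54 mm behind the grasp point. The pads swing forward as they close: fully open they stand 13 mm farther back than shut.
Start: joints at [-1.258, 0.276, 1.505, -0, 1.361, -0.121], TCP at [0.242, -0.522, 0.231] pointing down, gripper open.
Joint ranges: [-2.89, 2.89], [-0.75, 2.08], [0.22, 2.7], [-1.18, 4.32], [0.11, 2.71], [-2.7, 2.7]. Speed limits (rad/s): [2.57, 2.57, 3.14, 3.14, 3.14, 3.14].

### API

Orientations are given as a rotation vector (axis times angle).
In Python, from cell import manip gives the robot as it stands.
- The arm moves only by the shell command python3 -m pendant 'ROWS' [OPENING]. ROWS is JSON, a list of rows, each a list of 4 numbers: the shift along the world's x, y, z in units of 0.5 m (1.0 is 0.5 m), then the turn about the world's z in units of 180 degrees (1.0 is 180 degrees). A call has exactly 8 rows; each row is the pose to reach, as a shift and turn from the pose commanded when the call began, turning the shorter way round; what a row does not reach only later rows make up. A row lasts 1/10 s, in which the tool goes at most 50 mm and 8.59 degrees, less where a joint would pass 70% of its speed; a pose out of reach is approached as far as the arm can. A call with a number of a shift or a turn outside -1 to 1 is refused whole. A call with a gripper value outside its range is refused whole. OPENING is the opening, from 0 (shut) to 1 (fully open), set as the call begins (- or left out, the last holds). The fingers move at their own pace and stop on an object; the grip force is fixed at half the most. Time passes only in rows, so rows that repeat a pose let the fingers close, or fill a call up. It gives the time, the measured TCP pose, the force, the opening and the grip force at its end, in the units of the state.
- manip.state(): the state, without advancing time (a new reading comes with each control period).
- manip.grab_frame(name): name is "side" or "top" or "wrist"; returns the picture (400x640x3 uint8, blue, green, red); there is no depth.
- manip.calibration(name): a dict with "intrinsics" (3x3 intrinsics, pixels), "k1" (the pictures are not rectified: a ray, as slopes to the right and down, at radius r is drawn at 1 + k1 r^2 times it, then the intrinsics apply), "R" (3x3) and "t" (3): a world point X has camera coordinates R X + t. Camera axes: x right, y down, z forward; pixel columns grow to the right and rows downward; lengths in m; the calibration is good to about 2 mm. A picture is of the moment at which its call begins: read the wrist's pose just before it. calibration takes no time and is no camera call; for the wrist camera it gives the pose at the moment of the call.
- manip.finish_job(): hands the job in; it is judged then, once.
The state is a dict: "clock": time; "joint_pos": joint angles; "qvel": joint speeds; "effort": joint torques, N m; "ee_pos": TCP position; "eef_rot": TCP orientation; "contact_force": force on the tool from outside, world axes, zero at the start; "torque": the same for the moment, N m; "gripper_width": finger opening in m; "gripper_force": force on a finger pad.
Only numpy, scipy, OpenCV 4.12 (cv2) and the standard library are available. Lean on these libraries where they do the work, as an engineer would, in place of code of your own. Each camera call takes 0.05 s, during which the arm holds its last target. There are 200 camera calls.

### The job

Take the cover off the taller of the two oil filter housings: turn it a quarter turn anticlockwise (seen from above) to free its bayonet lugs, lift it straight off, and set it down upright in the empty shallow red tray without dropping it. Leave the shorter housing's cover locked in place.

Things in the scene. Friction and masses are not known exactly. Their poses are not given: they have to be found in the camera images.
- tall_cover: 96 mm round black cover. Origin on its axis, at its neck's underside, z up. Neck 46 mm dia., z 0 to 19 mm, with two lugs along +x and -x to 36 mm from the axis; plate z 19 to 29; bare metal grip bar along its x axis, 76 mm long, 14 wide, z 29 to 61. About 0.25 kg. Starts locked on the tall housing (origin 121 mm up), its x axis 0 to 6 degrees anticlockwise of the housing's. Turns freely.
- tall_housing: Taller, ribbed aluminium canister, 92 mm dia., rim at 140 mm, square 100 mm foot, pipe stub on its +x side to 70 mm from the axis. Origin on its axis at bench level, z up; fixed. The cover lifts out when its x axis is 46 to 100 degrees anticlockwise of the housing's; below that ledges hold its lugs. Hard stops at -4 and 104 degrees. Neck play about 4 mm.
- short_cover: 96 mm round black cover. Origin on its axis, at its neck's underside, z up. Neck 46 mm dia., z 0 to 19 mm, with two lugs along +x and -x to 36 mm from the axis; plate z 19 to 29; bare metal grip bar along its x axis, 76 mm long, 14 wide, z 29 to 61. Same kind, locked on the short housing (origin 71 mm up): leave alone.
- short_housing: Shorter, plain aluminium canister, 92 mm dia., rim at 90 mm, round 116 mm foot, pipe stub on its +x side to 70 mm from the axis. Origin on its axis at bench level, z up; fixed.
- tray: Empty shallow red plastic parts tray, 180 mm (its x) by 170 mm (its y), walls 30 mm high and 5 mm thick, floor 5 mm thick; origin under its centre at bench level; does not move. The cover stands in it on its neck, well inside the walls.
Not all that is in view belongs to the job. What is shaped like the tall_housing but blue is not meant.

How it is judged:
By the outcome, as a careful person would: the job done as asked, in the order asked, and still so for the second after the job is handed in, with the robot touching nothing.
It also fails if it takes over 45 s, if anything falls off the work surface, if the arm or the gripper's body presses on something with over 40 N, if the wrist force passes 120 N, or if a joint passes its speed limit or range.

## Working session

There is one attempt and no reset: what is moved stays moved. The work goes in short steps, Python scripts to look and compute and a shell command to move; the robot and the scene stay as the last step left them, time stands still between calls to the robot, and variables do not carry over. Pictures are saved under pics/ and viewed, at most 10 in all, crops included, and the job is handed in when it is done.

```bash
mkdir -p pics; ls
python3 - <<'E'
from cell import manip
import cv2
for n in("top","side"):
    cv2.imwrite(f"pics/{n}1.png",manip.grab_frame(n))
    c=manip.calibration(n);print(n,c)
s=manip.state();print(s)
E
```

```text
pics
top {'intrinsics': array([[459.33854753,   0.        , 317.00822528],
       [  0.        , 459.33854753, 209.20047398],
       [  0.        ,   0.        ,   1.        ]]), 'k1': -0.0042250810173584475, 'R': array([[ 0.02597945, -0.99963796,  0.0070008 ],
       [-0.98680524, -0.02676427, -0.15968436],
       [ 0.15981392, -0.00275991, -0.9871433 ]]), 't': array([-1.25282737e-03,  4.16612838e-01,  1.32344393e+00])}
side {'intrinsics': array([[516.81184962,   0.        , 323.65895972],
       [  0.        , 516.81184962, 199.98665981],
       [  0.        ,   0.        ,   1.        ]]), 'k1': -0.06958542737305365, 'R': array([[-0.84527183, -0.5343174 , -0.00452104],
       [-0.28349559,  0.4556202 , -0.84382491],
       [ 0.45293021, -0.71197974, -0.53659956]]), 't': array([0.35191785, 0.19754279, 1.25496436])}
{'clock': 0.1, 'joint_pos': array([-1.25803531e+00,  2.76524600e-01,  1.50602940e+00,  7.03687392e-05,
        1.36072426e+00, -1.20978278e-01]), 'qvel': array([-3.26576145e-04, -6.48994353e-04, -1.36616772e-03, -1.03949735e-03,
        4.22180811e-05,  1.27589419e-03]), 'effort': array([ 1.30137669e-03, -4.17698050e+01, -2.46404117e+01, -4.04655202e-04,
        5.79738611e-03,  1.03983263e-05]), 'ee_pos': array([ 0.24153142, -0.52127372,  0.2305212 ]), 'eef_rot': array([-3.06636335e+00, -6.75602936e-01,  1.45839788e-04]), 'contact_force': array([ 0.2992581 , -0.11419976, -0.26895949]), 'torque': array([0.02515707, 0.01655109, 0.0291258 ]), 'gripper_force': 0.0, 'gripper_width': 0.08556613249331914}
```

View pics/top1.png

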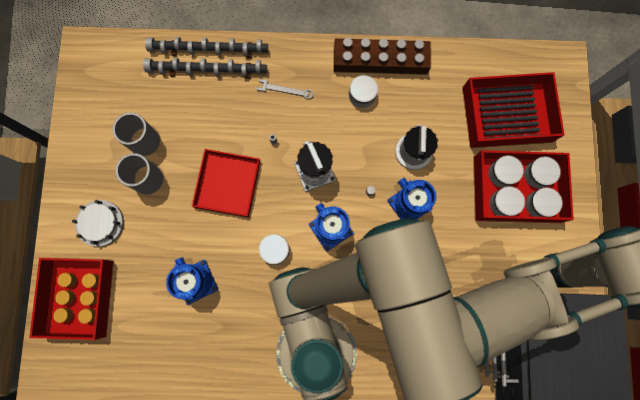

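View pics/side1.png

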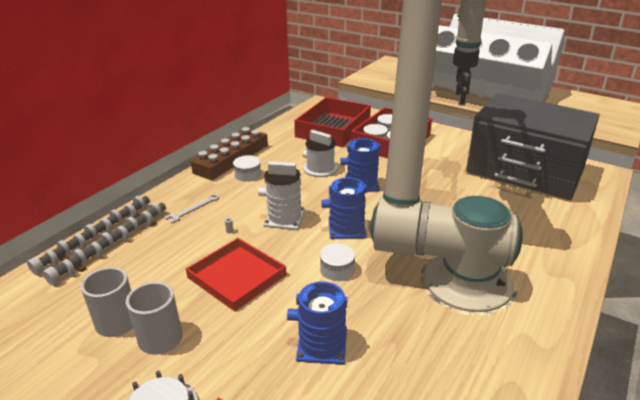

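Candidates for the tall housing: ribbed with a square foot at top (315,160) / side (283,195); plain and shorter with a round foot at top (420,145) / side (320,155); blue lookalikes at top (332,225), (413,198) and (188,282). I choose (315,160). For the tray, the empty red one is at top (227,183); the others at (513,110), (523,187) and (72,300) are full.

```bash
cat > h.py <<'E'
import numpy as np,cv2
from cell import manip
def ray(c,px):
    K=c["intrinsics"];d=(np.array(px,float)-K[:2,2])/K[0,0]
    u=d.copy()
    for _ in range(20):u=d/(1+c["k1"]*(u@u))
    return -c["R"].T@c["t"],c["R"].T@np.r_[u,1]
def onz(c,px,z):
    o,r=ray(c,px);return (o+r*(z-o[2])/r[2])
def proj(c,X):
    x=c["R"]@X+c["t"];u=x[:2]/x[2];u=u*(1+c["k1"]*(u@u))
    return u*c["intrinsics"][0,0]+c["intrinsics"][:2,2]
E
python3 - <<'E'
from h import *
im=cv2.imread("pics/top1.png");c=manip.calibration("top")
# bar
g=im.min(2);m=np.zeros_like(g);x0,y0,x1,y1=298,138,334,176
m[y0:y1,x0:x1]=(g[y0:y1,x0:x1]>140)
n,l,st,ce=cv2.connectedComponentsWithStats(m)
for i in range(1,n):
    if st[i,4]>20:
        p=np.argwhere(l==i)[:,::-1].astype(np.float32);r=cv2.minAreaRect(p);b=cv2.boxPoints(r)
        w=np.array([onz(c,q,.182) for q in b]);print(st[i],ce[i],w.round(4).tolist(),"mean",w.mean(0))
        pw=np.array([onz(c,q,.182)[:2] for q in p]);v=np.linalg.svd(pw-pw.mean(0))[2][0] if len(pw)<3000 else 0
        print("ctr",pw.mean(0),"ang",np.degrees(np.arctan2(v[1],v[0])))
# dark plate
m=np.zeros_like(g);m[138:185,292:338]=im.max(2)[138:185,292:338]<45
p=np.argwhere(m)[:,::-1].astype(np.float32);r=cv2.minEnclosingCircle(p);print("plate",r,onz(c,r[0],.15))
# tray
h=(im[:,:,2]>110)&(im[:,:,1]<60)&(im[:,:,0]<60);m=np.zeros_like(g);m[140:225,185:270]=h[140:225,185:270]
p=np.argwhere(m)[:,::-1].astype(np.float32);r=cv2.minAreaRect(p);b=cv2.boxPoints(r)
w=np.array([onz(c,q,.03) for q in b]);print("tray",r,w.round(4).tolist(),w.mean(0))
a=cv2.resize(im[125:215,270:390],None,fx=5,fy=5,interpolation=cv2.INTER_CUBIC)
s=cv2.imread("pics/side1.png")[120:240,240:400];s=cv2.resize(s,(600,450),interpolation=cv2.INTER_CUBIC)
o=np.hstack([cv2.resize(a,(400,300)),cv2.resize(s,(400,300))]);cv2.imwrite("pics/crop.png",o)
E
```

```text
[304 141  19  28 153] [314.00653595 154.34640523] [[0.5737, 0.051, 0.182], [0.5835, 0.0346, 0.182], [0.5115, -0.0056, 0.182], [0.5019, 0.0107, 0.182]] mean [0.54266306 0.02266024 0.182     ]
ctr [0.5410731  0.02215236] ang -153.47089169676156
[298 165   5  11  23] [299.04347826 170.69565217] [[0.5058, 0.0724, 0.182], [0.5105, 0.064, 0.182], [0.4867, 0.0515, 0.182], [0.4821, 0.0599, 0.182]] mean [0.49629679 0.06195621 0.182     ]
ctr [0.49496392 0.060726  ] ang -166.40410387940454
plate ((317.6639404296875, 162.6639404296875), 21.734621047973633) [0.52691269 0.01169232 0.15      ]
tray ((225.4615478515625, 182.1923065185547), (56.67755889892578, 59.423187255859375), 11.309932708740234) [[0.4173, 0.3805, 0.03], [0.5967, 0.3577, 0.03], [0.5667, 0.1883, 0.03], [0.3885, 0.2145, 0.03]] [0.4922917 0.2852491 0.03     ]
```

View pics/crop.png

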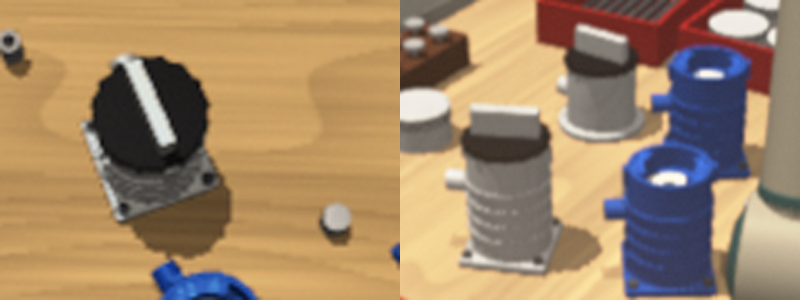

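The crop shows the ribbed, square-footed, taller aluminium canister with its cover and bar at top (315,158). That is the right choice. Next I move above it for a wrist view.

```bash
python3 -m pendant '[[0.3,0.5,0.15,0],[0.3,0.5,0.15,0],[0.3,0.5,0.15,0],[0.3,0.5,0.15,0],[0.3,0.5,0.15,0],[0.3,0.5,0.15,0],[0.3,0.5,0.15,0],[0.3,0.5,0.15,0]]' 1
```

```text
clock: 0.9
ee_pos: [0.392, -0.2709, 0.3064]
eef_rot: [3.066, 0.681, -0.0]
contact_force: [-0.9, -0.9, 0.1]
gripper_width: 0.086
gripper_force: 0.0
```

```bash
python3 -m pendant '[[0.26,0.54,0.02,0],[0.26,0.54,0.02,0],[0.26,0.54,0.02,0],[0.26,0.54,0.02,0],[0.26,0.54,0.02,0],[0.26,0.54,0.02,0],[0.26,0.54,0.02,0],[0.26,0.54,0.02,0]]'
python3 - <<'E'
from h import *
c=manip.calibration("wrist");im=manip.grab_frame("wrist");cv2.imwrite("pics/w1.png",im);np.save("w1.npy",c,allow_pickle=True)
print(manip.state()["ee_pos"],proj(c,np.array([.541,.022,.182])))
E
```

```text
clock: 1.7
ee_pos: [0.5217, -0.0027, 0.3151]
eef_rot: [3.067, 0.677, -0.004]
contact_force: [0.3, -0.4, -0.2]
gripper_width: 0.0856
gripper_force: 0.0
[ 0.52132669 -0.00343683  0.31531899] [306.13114655 156.40501118]
```

View pics/w1.png

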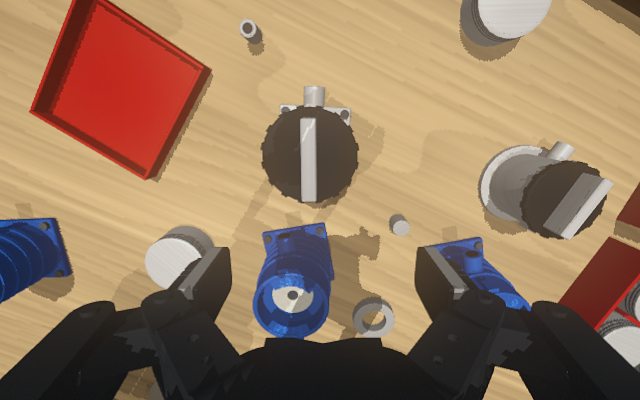

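The wrist view shows the tall cover's bar at (309,160), with the pipe stub at (314,95) and the tray corners at (211,69), (151,178) and (31,110). I measure them next.

Run:
```python
from h import *
im=cv2.imread("pics/w1.png");c=np.load("w1.npy",allow_pickle=True).item()
m=np.zeros(im.shape[:2],np.uint8);m[108:215,285:335]=im.min(2)[108:215,285:335]>130
n,l,st,ce=cv2.connectedComponentsWithStats(m);i=1+np.argmax(st[1:,4]);p=np.argwhere(l==i)[:,::-1].astype(np.float32)
r=cv2.minAreaRect(p);b=cv2.boxPoints(r);w=np.array([onz(c,q,.182)[:2] for q in b])
e=w[1]-w[0];f=w[2]-w[1];d=e if np.hypot(*e)>np.hypot(*f) else f
print(st[i],r,"ctr",w.mean(0),np.hypot(*e),np.hypot(*f),"ang",np.degrees(np.arctan(d[1]/d[0])))
# plate circle
m2=np.zeros_like(m);m2[95:215,255:365]=im.max(2)[95:215,255:365]<75
q=np.argwhere(m2)[:,::-1].astype(np.float32);cc=cv2.fitEllipse(cv2.convexHull(q));print("plate",cc,onz(c,cc[0],.15))
print("pipe dir:",[onz(c,(314,95),.1)[:2]])
k=[onz(c,q,.03)[:2] for q in((211,69),(151,178),(31,110))];print("tray",k,(k[0]+k[2])/2,np.linalg.norm(k[0]-k[1]),np.linalg.norm(k[2]-k[1]))
s=manip.state();R=cv2.Rodrigues(s["eef_rot"])[0];print(R[:,1],np.degrees(np.arctan2(R[1,0],R[0,0])),s["ee_pos"])
```

```text
[ 300  118   16   84 1268] ((307.5, 159.5), (83.0, 15.0), 90.0) ctr [0.5377054  0.01918597] 0.01299135193306847 0.07502244561079037 ang 24.453151832806725
plate ((323.0096435546875, 168.5684051513672), (62.51137924194336, 72.50333404541016), 24.681154251098633) [0.53189446 0.00108564 0.15      ]
pipe dir: [array([0.59371088, 0.04060961])]
tray [array([0.56879556, 0.17711258]), array([0.39689653, 0.2068212 ]), array([0.41963693, 0.37850219])] [0.49421625 0.27780738] 0.1744473513798073 0.17318050284512557
[ 4.19250999e-01 -9.07870340e-01  2.12553971e-04] 24.78727697411361 [ 0.52132669 -0.00343683  0.31531899]
```

```bash
python3 -m pendant '[[0.035,0.047,0,0],[0.035,0.047,-0.08,0],[0.035,0.047,-0.16,0],[0.035,0.047,-0.23,0],[0.035,0.047,-0.28,0],[0.035,0.047,-0.31,0],[0.035,0.047,-0.32,0],[0.035,0.047,-0.32,0]]'
python3 - <<'E'
from h import *
cv2.imwrite("pics/w2.png",manip.grab_frame("wrist"));print(manip.state()["ee_pos"])
E
```

```text
clock: 2.55
ee_pos: [0.5386, 0.0198, 0.1558]
eef_rot: [3.069, 0.672, -0.003]
contact_force: [-0.9, -0.0, 0.1]
gripper_width: 0.0857
gripper_force: 0.0
[0.53933219 0.02015507 0.15672644]
```

View pics/w2.png

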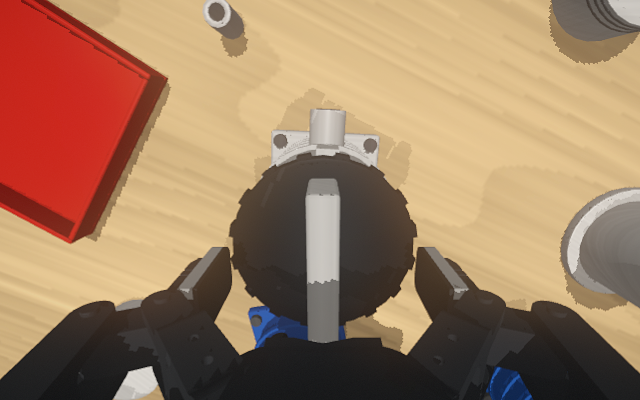

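The view shows the bar centred (col 322) between the fingers (231 and 417) and aligned with them. I close the gripper.

```bash
python3 -m pendant '[[0,0,0,0],[0,0,0,0],[0,0,0,0],[0,0,0,0],[0,0,0,0],[0,0,0,0],[0,0,0,0],[0,0,0,0]]' 0
```

```text
clock: 3.4
ee_pos: [0.5396, 0.0217, 0.1568]
eef_rot: [3.067, 0.676, 0.002]
contact_force: [0.2, -0.2, 4.6]
gripper_width: 0.0129
gripper_force: 59.9
```

```bash
python3 -m pendant '[[0,0,0,0.03],[0,0,0,0.06],[0,0,0,0.09],[0,0,0,0.12],[0,0,0,0.15],[0,0,0,0.18],[0,0,0,0.21],[0,0,0,0.24]]' && python3 -m pendant '[[0,0,0,0.03],[0,0,0,0.06],[0,0,0,0.1],[0,0,0,0.14],[0,0,0,0.18],[0,0,0,0.22],[0,0,0,0.25],[0,0,0,0.25]]'
python3 - <<'E'
from h import *
s=manip.state();R=cv2.Rodrigues(s["eef_rot"])[0];print(s["contact_force"],s["torque"],np.degrees(np.arctan2(R[1,0],R[0,0])))
E
```

```text
clock: 4.2
ee_pos: [0.5395, 0.0219, 0.1568]
eef_rot: [2.601, 1.762, 0.002]
contact_force: [-0.3, 0.1, 4.0]
gripper_width: 0.0132
gripper_force: 59.9
clock: 5.0
ee_pos: [0.5395, 0.0218, 0.1568]
eef_rot: [1.732, 2.62, 0.001]
contact_force: [0.5, 0.7, 4.9]
gripper_width: 0.0126
gripper_force: 60.0
[0.53381185 0.72071227 4.86911069] [0.04248882 0.07447182 0.18263096] 113.05837479786642
```

The tool turned 88° with low forces. I lift gently and check.

```bash
python3 -m pendant '[[0,0,0.01,0],[0,0,0.02,0],[0,0,0.03,0],[0,0,0.04,0],[0,0,0.05,0],[0,0,0.06,0],[0,0,0.07,0],[0,0,0.08,0]]'
python3 - <<'E'
from h import *
cv2.imwrite("pics/w3.png",manip.grab_frame("wrist"));print(manip.state()["contact_force"])
E
```

```text
clock: 5.8
ee_pos: [0.5392, 0.0217, 0.1968]
eef_rot: [1.733, 2.62, 0.0]
contact_force: [0.3, 0.7, -2.3]
gripper_width: 0.0128
gripper_force: 58.9
[-0.02452727  0.33428516 -1.58944374]
```

View pics/w3.png

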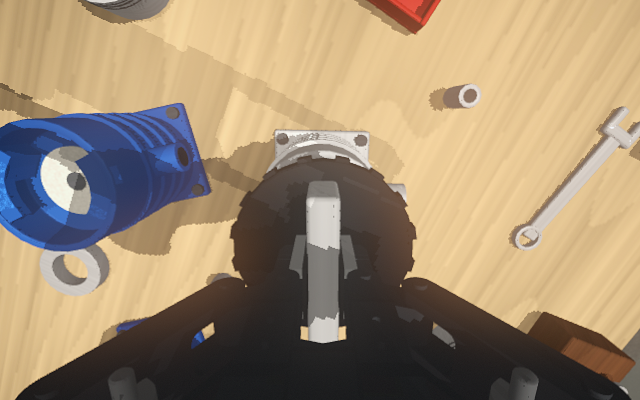

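The cover is lifted clear of the rim, still gripped, at about 2.4 N of weight. Now to the tray.

```bash
python3 -m pendant '[[-0.01,0.04,0.02,0],[-0.02,0.12,0.02,0],[-0.04,0.2,0.02,0],[-0.05,0.28,0.02,0],[-0.07,0.36,0.02,0],[-0.08,0.44,0.02,0],[-0.092,0.5,0.02,0],[-0.092,0.518,0.02,0]]' && python3 -m pendant '[[0,0,0,0],[0,0,-0.05,0],[0,0,-0.1,0],[0,0,-0.15,0],[0,0,-0.18,0],[0,0,-0.2,0],[0,0,-0.2,0],[0,0,-0.2,0]]'
python3 - <<'E'
from h import *
a=manip.grab_frame("top")[120:250,160:340];b=manip.grab_frame("side")[150:330,150:400]
cv2.imwrite("pics/c4.png",np.hstack([cv2.resize(a,(400,289)),cv2.resize(b,(400,289))]));print(manip.state()["ee_pos"])
E
```

```text
clock: 6.65
ee_pos: [0.4921, 0.2838, 0.2063]
eef_rot: [-1.728, -2.622, -0.002]
contact_force: [0.2, -0.4, -1.6]
gripper_width: 0.0131
gripper_force: 58.9
clock: 7.45
ee_pos: [0.494, 0.2802, 0.1069]
eef_rot: [1.733, 2.619, 0.001]
contact_force: [-0.4, 0.4, -2.0]
gripper_width: 0.0131
gripper_force: 58.8
[0.49419819 0.28073734 0.10748769]
```

View pics/c4.png

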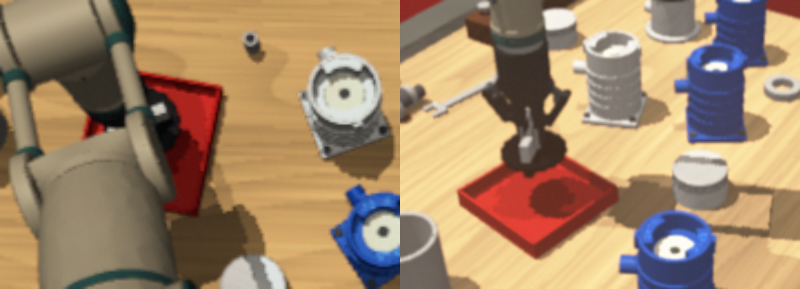

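The cover hangs upright over the tray (side crop, 535,150) and the tall housing stands open. I lower it slowly.

```bash
python3 -m pendant '[[0,0,-0.03,0],[0,0,-0.06,0],[0,0,-0.09,0],[0,0,-0.105,0],[0,0,-0.115,0],[0,0,-0.122,0],[0,0,-0.126,0],[0,0,-0.126,0]]'; python3 -m pendant '[[0,0,-0.001,0],[0,0,-0.002,0],[0,0,-0.003,0],[0,0,-0.004,0],[0,0,-0.004,0],[0,0,-0.005,0],[0,0,-0.005,0],[0,0,-0.005,0]]'
```

```text
clock: 8.35
ee_pos: [0.4934, 0.2808, 0.0436]
eef_rot: [1.732, 2.62, 0.001]
contact_force: [0.0, 0.3, -2.4]
gripper_width: 0.013
gripper_force: 58.9
clock: 9.15
ee_pos: [0.4933, 0.2807, 0.0409]
eef_rot: [1.733, 2.62, 0.0]
contact_force: [0.1, 0.4, -1.7]
gripper_width: 0.0129
gripper_force: 59.1
```

```bash
python3 -m pendant '[[0,0,-0.001,0],[0,0,-0.001,0],[0,0,-0.002,0],[0,0,-0.002,0],[0,0,-0.003,0],[0,0,-0.003,0],[0,0,-0.003,0],[0,0,-0.003,0]]'
```

```text
clock: 9.95
ee_pos: [0.4933, 0.2807, 0.0408]
eef_rot: [1.732, 2.62, 0.001]
contact_force: [-2.8, -1.6, 10.2]
gripper_width: 0.0128
gripper_force: 60.6
```

It is down on the floor (10 N up). I ease off a little, release, then retreat straight up.

```bash
python3 -m pendant '[[0,0,0.002,0],[0,0,0.002,0],[0,0,0.002,0],[0,0,0.002,0],[0,0,0.002,0],[0,0,0.002,0],[0,0,0.002,0],[0,0,0.002,0]]'; python3 -m pendant '[[0,0,0,0],[0,0,0,0],[0,0,0,0],[0,0,0,0],[0,0,0,0],[0,0,0,0],[0,0,0,0],[0,0,0,0]]' 0.7; python3 -m pendant '[[0,0,0.02,0],[0,0,0.06,0],[0,0,0.12,0],[0,0,0.2,0],[0,0,0.28,0],[0,0,0.36,0],[0,0,0.4,0],[0,0,0.4,0]]'; python3 -m pendant '[[0,-0.1,0,0],[0,-0.2,0,0],[0,-0.3,0,0],[0,-0.4,0,0],[0,-0.5,0,0],[0,-0.55,0,0],[0,-0.55,0,0],[0,-0.55,0,0]]'
python3 - <<'E'
from h import *
a=manip.grab_frame("top")[100:250,160:460];b=manip.grab_frame("side")[90:310,150:400]
cv2.imwrite("pics/c5.png",np.hstack([cv2.resize(a,(480,240)),cv2.resize(b,(320,240))]))
E
```

```text
clock: 10.75
ee_pos: [0.4933, 0.2808, 0.0408]
eef_rot: [1.732, 2.62, 0.001]
contact_force: [-2.6, -1.0, 4.6]
gripper_width: 0.0128
gripper_force: 60.1
clock: 11.55
ee_pos: [0.4932, 0.2807, 0.0403]
eef_rot: [1.733, 2.621, 0.0]
contact_force: [-0.2, -0.0, -0.5]
gripper_width: 0.0597
gripper_force: 0.0
clock: 12.35
ee_pos: [0.495, 0.2815, 0.245]
eef_rot: [1.73, 2.616, 0.012]
contact_force: [0.4, 0.8, -0.3]
gripper_width: 0.0594
gripper_force: 0.0
clock: 13.15
ee_pos: [0.4925, 0.0057, 0.2395]
eef_rot: [-1.734, -2.617, -0.0]
contact_force: [-0.6, 0.3, 0.1]
gripper_width: 0.0598
gripper_force: 0.0
```

View pics/c5.png

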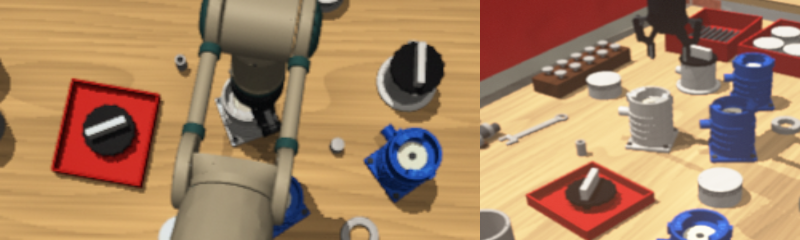

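The cover stands upright, centred in the empty tray (crop, 110,130). The short cover is untouched at (418,68) and the arm is clear.

```bash
python3 -c "
from cell import manip
print(manip.finish_job())"
```

```text
the job is handed in; nothing more can be done
None
```

The tall housing's cover was turned 88° anticlockwise, lifted off and set upright in the centre of the empty red tray, the short cover was left alone, and the job is handed in at about 13 s on the robot's clock (no verdict was returned).

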